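# Build the sieve stack on the shaker

## Task

Set up the sieve shaker for a particle-size run: working upwards from the receiver pan on the shaker, one piece at a time, nest the fine sieve (blue), then the medium (yellow), then the coarse (red), and close the stack with the cover, each piece sitting level and fully home in the one below. Let go of everything, and leave the sample vials standing where they are.

Things in the scene. Friction and masses are not known exactly. Their poses are not given: they have to be found in the camera images.
- shaker: White sieve shaker, fixed, 116 x 112 mm, grey panel with black dial at its front (-x side at yaw 0). On top black bellows and an aluminium table 94 mm wide, on which the open steel receiver pan is clamped: 60 mm outer diameter, 51 mm bore, 20 mm deep, rim 96 mm above the bench (the highest point). Origin: centre of the underside, straight below the pan's centre; z up.
- pan_rim (a point): Centre of the receiver pan's top rim. A spigot (of sieve or cover) nests in the bore of the pan or sieve below with 1.8 mm play all round, its taper centring it, until the frame's lower edge rests on the rim: the origin is then 10 mm below that rim, so 10 mm below this point for a sieve on the pan, and 26 mm above the origin of the sieve below for the others.
- sieve_fine: Fine sieve: blue plastic frame, close brass gauze that looks like a solid disc. 60 mm diameter frame, 26 mm tall (10 to 36 mm above the origin), open top with 51 mm bore, 4.5 mm wall; below it a steel spigot 10 mm tall, tapering from 47 to 40 mm diameter, on which it stands. 80 g. Origin: centre of the spigot's underside; z up along the axis. Grip across the frame from above.
- sieve_medium: Medium sieve: yellow plastic frame, steel gauze of 2 mm openings. 60 mm diameter frame, 26 mm tall (10 to 36 mm above the origin), open top with 51 mm bore, 4.5 mm wall; below it a steel spigot 10 mm tall, tapering from 47 to 40 mm diameter, on which it stands. 80 g. Origin: centre of the spigot's underside; z up along the axis. Grip across the frame from above.
- sieve_coarse: Coarse sieve: red plastic frame, steel gauze of 4 mm openings. 60 mm diameter frame, 26 mm tall (10 to 36 mm above the origin), open top with 51 mm bore, 4.5 mm wall; below it a steel spigot 10 mm tall, tapering from 47 to 40 mm diameter, on which it stands. 80 g. Origin: centre of the spigot's underside; z up along the axis. Grip across the frame from above.
- cover: Cover: bright steel disc with a black knob, no mesh. Spigot 10 mm tall as on the sieves, disc 60 mm diameter from 10 to 15 mm above the origin, round knob 19 mm diameter from 15 to 38 mm. 70 g. Origin: centre of the spigot's underside; z up. Grip the knob from above.
- vial_red: Sample vial with red cap, 23 mm diameter, 51 mm tall, standing on the bench among the sieves, a bystander. Origin: centre of its underside; z up.
- vial_green: Sample vial with green cap, 23 mm diameter, 51 mm tall, standing on the bench among the sieves, a bystander. Origin: centre of its underside; z up.
- vial_yellow: Sample vial with yellow cap, 23 mm diameter, 51 mm tall, standing on the bench among the sieves, a bystander. Origin: centre of its underside; z up.
Mind the look-alikes: they are no part of the job. What is shaped like the sieve_medium but green is not meant.

How it is judged:
By the outcome, as a careful person would: the job done as asked, in the order asked, and still so for the second after the job is handed in, with the robot touching nothing.
It also fails if it takes over 96 s, if anything falls off the work surface, if the arm or the gripper's body presses on something with over 40 N, if the wrist force passes 120 N, or if a joint passes its speed limit or range.

## Robot

A 7-joint arm with a two-finger parallel gripper is mounted at the origin on a cart in front of the work surface, level with it; the furniture and walls round the work are solid. World frame = base frame: x ahead of the robot, y to its left, z up, the work surface at z = 0. Lengths are in mm, angles in rad, forces in N, time in s.
With the tool pointing down it reaches from about 400 to 875 mm from the base axis. Payload 4.4 kg.
Tool frame: the origin (TCP) lies midway between the tips of the shut fingers; the grasp point (between the pads) lies ctrl.grip_depth behind it (ctrl.grip_depth is the distance from the TCP to the grasp point, in mm); z points along the fingers, y is the line along which they close (so a half turn about z gives the same grasp; the last joint's range is limited). The gripper opens to 85 mm and grips with 20 to 120 N. Pads are 22 mm wide; open, the fingers measure 114 mm over their backs; the gripper's body (76 mm by 85 mm) begins 54 mm behind the grasp point. The pads swing forward as they close: fully open they stand 13 mm farther back than shut.
Start: joints at [1.061, 0.628, 0.038, 1.517, -0.027, 0.996, -0.02], TCP at [279.123, -587.034, 192.713] pointing down, gripper open.
Joint ranges: [-3.06, 3.06], [-0.37, 2.12], [-1.25, 1.32], [0.18, 2.47], [-1.1, 4.24], [0.23, 1.98], [-2.94, 2.94]. Speed limits (rad/s): [2.57, 2.57, 3.14, 3.14, 3.14, 3.14, 3.14].

## Interface

Orientations are given as [roll, pitch, yaw] about the fixed x, y, z axes, in that order (R = Rz(yaw) Ry(pitch) Rx(roll)).
In Python, from cell import ctrl gives the robot as it stands.
- The arm moves only by the tool carry_out, never from a script. Its argument "deltas" is one flat list of numbers, 7 for each row, row after row: the turn, a rotation vector about the tool's x, y, z in degrees, then the shift along the tool's x, y, z in m, then the closure, from -1 (fully open) to 1 (shut). In form: [wx, wy, wz, dx, dy, dz, claw, wx, wy, wz, dx, dy, dz, claw, ...]. A call has 1 to 12 rows; each row shifts and turns the commanded pose from where the row before left it, along the tool's axes as they then stand; what a row does not reach is not made up. A row lasts 1/8 s, in which the tool goes at most 62.5 mm and 10.7 degrees, less where a joint would pass 70% of its speed; a pose out of reach is approached as far as the arm can. A call with a gripper value outside its range is refused whole. The fingers move at their own pace and stop on an object; the grip force is fixed at half the most. Time passes only in rows, so rows that do not move let the fingers close. It gives the time, the measured TCP pose, the force, the opening and the grip force at its end, in the units of the state.
- ctrl.read_state(): the state, without advancing time (a new reading comes with each control period).
- ctrl.get_image(name): name is "side" or "top" or "wrist"; returns the picture (480x640x3 uint8, red, green, blue); there is no depth.
- ctrl.calibration(name): a dict with "mtx" (3x3 intrinsics, pixels), "R" (3x3) and "t" (3): a world point X has camera coordinates R X + t. Camera axes: x right, y down, z forward; pixel columns grow to the right and rows downward; lengths in mm; the calibration is good to about 2 mm. A picture is of the moment at which its call begins: read the wrist's pose just before it. calibration takes no time and is no camera call; for the wrist camera it gives the pose at the moment of the call.
- ctrl.finish_job(): hands the job in; it is judged then, once.
The state is a dict: "clock": time; "qpos": joint angles; "qd": joint speeds; "tau": joint torques, N m; "eef_pos": TCP position; "tool_rot": TCP orientation; "force": force on the tool from outside, world axes, zero at the start; "torque": the same for the moment, N m; "width": finger opening in mm; "gripper_force": force on a finger pad.
Only numpy, scipy, OpenCV 4.12 (cv2) and the standard library are available. Lean on these libraries where they do the work, as an engineer would, in place of code of your own. Each camera call takes 0.05 s, during which the arm holds its last target. There are 200 camera calls.

## Working session

There is one attempt and no reset: what is moved stays moved. The work goes in short steps, Python scripts to look and compute and a tool call to move; the robot and the scene stay as the last step left them, time stands still between calls to the robot, and variables do not carry over. Pictures are saved under pics/ and viewed, at most 14 in all, crops included, and the job is handed in when it is done.

Besides the shell and the picture viewer there is one more tool, called after "Emit:" in YAML: its name, and indented under it one key for each argument. carry_out: Moves the arm, as the interface text tells. Its arguments: {"type":"object","properties":{"deltas":{"type":"array"}},"required":["deltas"]}

```bash
mkdir -p pics; ls
python3 - <<'E'
from cell import ctrl
import cv2,numpy as np
print(ctrl.read_state(), ctrl.grip_depth)
for n in("top","side"):
    c=ctrl.calibration(n);print(n,c)
    cv2.imwrite(f"pics/{n}0.png",ctrl.get_image(n)[:,:,::-1])
E
```

```text
pics
{'clock': 0.0, 'qpos': array([ 1.06120792,  0.62934947,  0.03843579,  1.51834289, -0.02700823,
        0.99630253, -0.01999238]), 'qd': array([-2.25734139e-03, -3.31506377e-06,  2.25359690e-04,  7.22795832e-04,
        5.26337892e-04,  9.94525368e-05, -1.50171611e-03]), 'tau': array([-1.16331736e-03, -5.63414598e+01,  1.22581411e+00, -1.93450963e+01,
        1.10399147e-02,  1.02963770e-02,  9.73337166e-06]), 'eef_pos': array([ 278.82362771, -586.40085365,  191.79490407]), 'tool_rot': array([-3.13970819e+00,  1.40535994e-05,  4.43797117e-01]), 'force': array([-0.07712819, -0.02867769,  0.08648114]), 'torque': array([ 0.02798182,  0.02160095, -0.03446325]), 'gripper_force': 0.0, 'width': 85.21658916889959} 18.700000000000003
top {'mtx': array([[569.19118024,   0.        , 312.91422878],
       [  0.        , 569.19118024, 246.27112079],
       [  0.        ,   0.        ,   1.        ]]), 'R': array([[-4.29607976e-03, -9.99990441e-01,  8.13952292e-04],
       [-9.95368743e-01,  4.19805268e-03, -9.60387499e-02],
       [ 9.60344148e-02, -1.22277280e-03, -9.95377263e-01]]), 't': array([268.4578634 , 522.28809281, 870.05280006])}
side {'mtx': array([[609.9405461 ,   0.        , 318.37448138],
       [  0.        , 609.9405461 , 246.15062647],
       [  0.        ,   0.        ,   1.        ]]), 'R': array([[-0.63986637, -0.76847235,  0.00461364],
       [-0.34920971,  0.28541011, -0.89252095],
       [ 0.68456089, -0.57270527, -0.45098234]]), 't': array([519.82686108, 186.40722743, 693.95256578])}
```

View pics/top0.png

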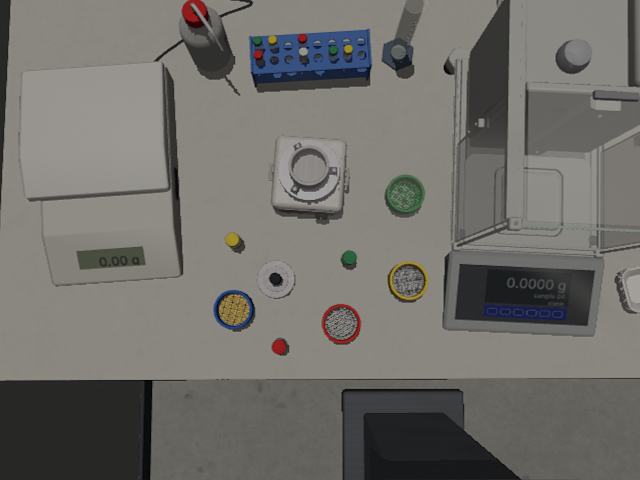

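View pics/side0.png

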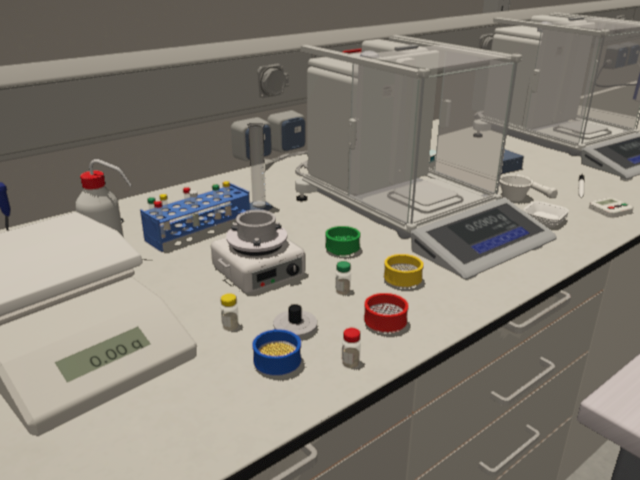

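The top view shows blue at (234,310), yellow (408,281), red (342,323), green decoy (405,194), cover (276,279), pan (310,168) and vials at (233,241), (349,258), (279,347). Candidates for the medium sieve are yellow (408,281) and green (405,194). Yellow fits the text, and I'll confirm it in a crop.

Run:
```python
import cv2
def crop(n,x,y,w,h,s):
    i=cv2.resize(cv2.imread(f"pics/{n}0.png")[y:y+h,x:x+w],None,fx=s,fy=s,interpolation=cv2.INTER_CUBIC)
    for k in range(0,w,20): cv2.putText(i,str(x+k),(int(k*s),8),0,.3,(0,0,255),1);cv2.line(i,(int(k*s),10),(int(k*s),14),(0,0,255),1)
    for k in range(0,h,20): cv2.putText(i,str(y+k),(0,int(k*s)+4),0,.3,(0,0,255),1)
    cv2.imwrite(f"pics/{n}crop.png",i)
crop("top",200,130,240,230,2.6)
crop("side",205,200,230,180,3.3)
```

```text
(no output)
```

View pics/topcrop.png

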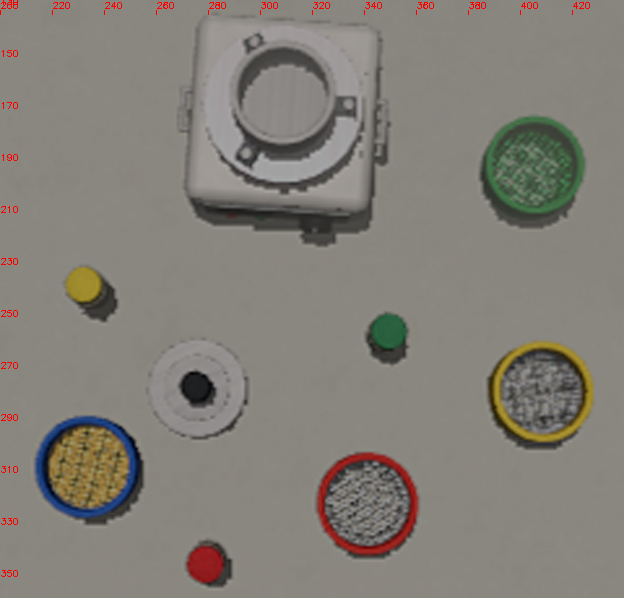

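View pics/sidecrop.png

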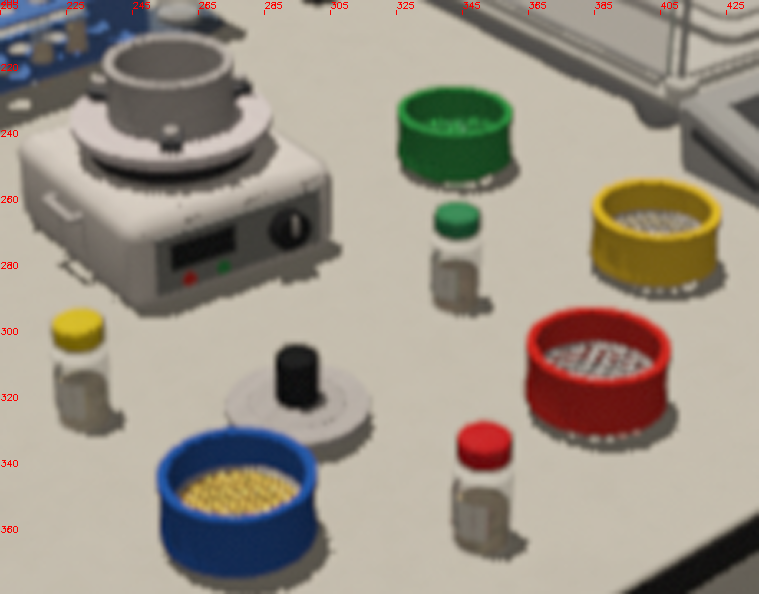

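```bash
cat > h.py <<'E'
import numpy as np, cv2
from cell import ctrl
def P(c): return c["mtx"]@np.c_[c["R"],c["t"]]
def tri(views):  # [(cal,(u,v))]
    A=[]
    for c,(u,v) in views:
        p=P(c); A+= [u*p[2]-p[0], v*p[2]-p[1]]
    X=np.linalg.svd(np.array([a/np.linalg.norm(a[:3]) for a in A]))[2][-1]; X=X[:3]/X[3]
    r=[np.round(proj(c,X)-uv,1) for c,uv in views]
    return X.round(1), r
def proj(c,X):
    q=P(c)@np.r_[X,1]; return q[:2]/q[2]
def plane(c,uv,z):
    d=c["R"].T@np.linalg.solve(c["mtx"],np.r_[uv,1]); o=-c["R"].T@c["t"]
    return (o+d*(z-o[2])/d[2]).round(1)
E
python3 - <<'E'
from h import *
T,S=ctrl.calibration("top"),ctrl.calibration("side")
D=dict(pan=((283,94),(168,63),96),blue=((86.5,466.5),(238,465),36),yellow=((542,391.5),(657,209),36),red=((367.5,503),(598.5,341),36),
 knob=((197,387),(298,355),38),vy=((84,285),(79,321),51),vg=((388,331),(458,215),51),vr=((205,564),(485,438),51))
for k,(a,b,z) in D.items():
    a=np.array(a)/2.6+[200,130]; b=np.array(b)/3.3+[205,200]
    print(k,*tri([(T,a),(S,b)]),plane(T,a,z),plane(S,b,z))
w=ctrl.calibration("wrist"); R=cv2.Rodrigues(np.array(ctrl.read_state()["tool_rot"])*0)[0]
from scipy.spatial.transform import Rotation as Ro
s=ctrl.read_state(); Rt=Ro.from_euler("xyz",s["tool_rot"]).as_matrix()
print("cam in tool",Rt.T@(-w["R"].T@w["t"]-s["eef_pos"]),w["mtx"][0,0],(w["R"]@Rt).round(3))
E
```

```text
pan [635.4 271.9  93.5] [array([-0.1, -0. ]), array([0.1, 0. ])] [634.7 271.8  96. ] [630.8 275.1  96. ]
blue [425.2 388.7  37. ] [array([0.2, 0.1]), array([-0.3, -0. ])] [425.4 389.   36. ] [426.1 387.6  36. ]
yellow [467.9 117.9  34.1] [array([0.4, 0.4]), array([-0.6,  0. ])] [468.5 118.9  36. ] [465.  119.9  36. ]
red [402.7 222.6  35.7] [array([0.4, 0.4]), array([-0.6,  0. ])] [403.3 223.2  36. ] [401.9 222.3  36. ]
knob [472.  323.8  35.7] [array([0., 0.]), array([-0., -0.])] [472.  323.7  38. ] [469.1 326.   38. ]
vy [531.7 389.5  49.1] [array([0.1, 0.1]), array([-0.2, -0. ])] [531.7 389.4  51. ] [528.7 390.9  51. ]
vg [503.4 210.1  47.8] [array([0.4, 0.4]), array([-0.6, -0. ])] [503.8 211.   51. ] [498.5 213.4  51. ]
vr [368.6 317.6  48.1] [array([0.4, 0.4]), array([-0.7, -0. ])] [369.4 318.1  51. ] [365.1 319.9  51. ]
cam in tool [ 6.82404385e+01  5.22178945e-02 -1.81645840e+02] 386.9731021421205 [[-0.001  1.    -0.001]
 [-0.962 -0.002 -0.272]
 [-0.272  0.     0.962]]
```

Emit:
carry_out:
  deltas: [0,0,0,0.036,-0.042,-0.008,-1,0,0,0,0.036,-0.042,-0.008,-1,0,0,0,0.036,-0.042,-0.008,-1,0,0,0,0.036,-0.042,-0.008,-1,0,0,0,0.036,-0.042,-0.008,-1,0,0,0,0.036,-0.042,-0.008,-1,0,0,0,0.036,-0.042,-0.008,-1,0,0,0,0.036,-0.042,-0.008,-1,0,0,0,0.036,-0.042,-0.008,-1,0,0,-10.5,0,0,0,-1,0,0,-10.5,0,0,0,-1,0,0,-10.5,0,0,0,-1]

```text
clock: 1.6
eef_pos: [409.2, -106.2, 264.6]
tool_rot: [-3.141, 0.0, 1.0]
force: [-0.1, 0.0, 0.1]
width: 85.2
gripper_force: 0.0
```

Emit:
carry_out:
  deltas: [0,0,-8.3,0,0,0,-1,0,0,-8.3,0,0,0,-1,0,0,-8.3,0,0,0,-1,0,0,-8.3,0,0,0,-1,0,0,0,0.055,0.005,0,-1,0,0,0,0.055,0.005,0,-1,0,0,0,0.055,0.005,0,-1,0,0,0,0.055,0.005,0,-1,0,0,0,0.055,0.005,0,-1,0,0,0,0.055,0.005,0,-1,0,0,0,0.055,0.005,0,-1,0,0,0,0.055,0.005,0,-1]

```text
clock: 3.1
eef_pos: [448.4, 335.0, 264.4]
tool_rot: [-3.141, 0.001, 1.573]
force: [1.0, -0.2, 0.4]
width: 85.5
gripper_force: 0.0
```

```bash
cat >> h.py <<'E'
import pickle
def snap(n,cam="wrist"):
    s=ctrl.read_state(); c=ctrl.calibration(cam); i=ctrl.get_image(cam)[:,:,::-1]
    cv2.imwrite(f"pics/{n}.png",i); pickle.dump(c,open(f"pics/{n}.pkl","wb"))
    print("t",s["clock"],"pos",s["eef_pos"].round(1),"yaw",np.degrees(s["tool_rot"]).round(2)); return c
E
python3 -c "
from h import *
snap('w1')"
```

```text
t 3.1 pos [448.4 335.  264.4] yaw [-1.7999e+02  4.0000e-02  9.0110e+01]
```

View pics/w1.png

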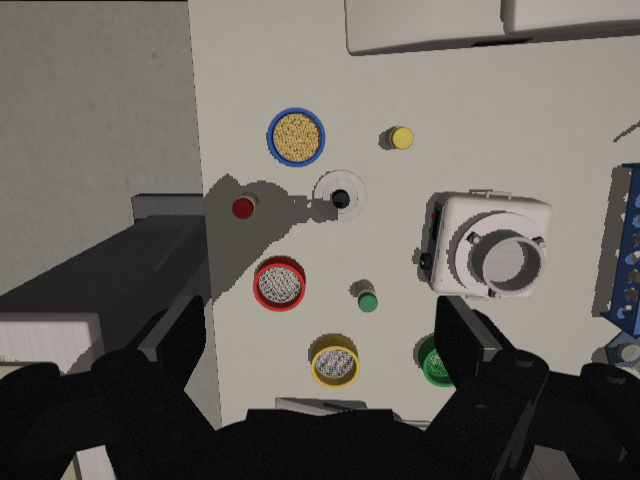

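```bash
cat >> h.py <<'E'
def circ(i,c,X,r,s,o,col=(255,0,255)):
    a=np.linspace(0,6.283,60); pts=np.array([(proj(c,np.array(X)+[r*np.cos(t),r*np.sin(t),0])+.5-o)*s for t in a])
    cv2.polylines(i,[pts.round().astype(int)],True,col,1)
def overlay(n,items,box,s,c=None):
    c=c or pickle.load(open(f"pics/{n}.pkl","rb")); x,y,w,h=box
    i=cv2.resize(cv2.imread(f"pics/{n}.png")[y:y+h,x:x+w],None,fx=s,fy=s,interpolation=cv2.INTER_CUBIC)
    for X,r in items: circ(i,c,X,r,s,np.array([x,y]))
    cv2.imwrite(f"pics/{n}_o.png",i)
E
python3 - <<'E'
from h import *
c=pickle.load(open("pics/w1.pkl","rb"))
T=ctrl.calibration("top"); S=ctrl.calibration("side")
px=dict(pan=((511.5,263.5),96,(308.8,166.2)),blue=((296,137),36,(233.3,309.4)),yellow=((335,362),36,(408.5,280.6)),red=((279,284),36,(341.3,323.5)),knob=((341,199),38,(275.8,278.8)),vg=((368,301),51,(349.2,257.3)))
it=[]
for k,(uv,z,t) in px.items():
    q=plane(c,uv,z); print(k,q,tri([(c,uv),(T,t)])); it.append((q,9.5 if k=="knob" else 11.5 if k[0]=="v" else 30))
overlay("w1",it,(225,95,335,300),2.3)
E
```

```text
pan [632.  274.7  96. ] (array([636.5, 271.8,  87.8]), [array([ 0.2, -0.1]), array([0.1, 0.1])])
blue [423.3 390.7  36. ] (array([424.1, 390.2,  29.8]), [array([1.2, 0.3]), array([-0.2,  0.8])])
yellow [466.4 125.3  36. ] (array([467.9, 116.7,  23.4]), [array([ 0.8, -0. ]), array([0. , 0.6])])
red [401.2 227.5  36. ] (array([401.5, 223. ,  26.1]), [array([1.2, 0.2]), array([-0.2,  0.9])])
knob [470.5 326.5  38. ] (array([471.8, 324.3,  26.6]), [array([ 0.6, -0. ]), array([0. , 0.5])])
vg [501.6 213.6  51. ] (array([503.4, 210.5,  44.3]), [array([ 0.8, -0.1]), array([0.1, 0.6])])
```

View pics/w1_o.png

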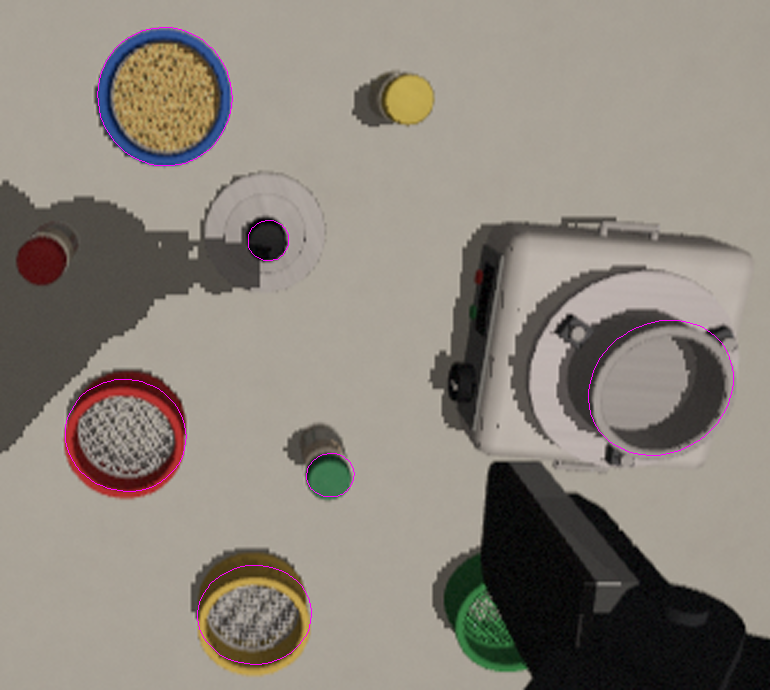

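w1: blue rim at (296,137), red (279,287), yellow (336,367), pan rim (511,264), knob (341,199). Yellow, with open steel gauze, is the medium sieve, and the green one at (437,360) is the decoy. First I'll grasp blue.

Emit:
carry_out:
  deltas: [0,0,0,0.0136,-0.006,0.045,-1,0,0,0,0.0136,-0.006,0.045,-1,0,0,0,0.0136,-0.006,0.045,-1,0,0,0,0.0136,-0.006,0.045,-1,0,0,0,0,0,0.02,-1,0,0,0,0,0,0.02,-1,0,0,0,0,0,0.02,-1,0,0,0,0,0,0.02,-1,0,0,0,0,0,0.001,-1,0,0,0,0,0,0,1,0,0,0,0,0,0,1,0,0,0,0,0,0,1]

```text
clock: 4.65
eef_pos: [424.8, 388.2, 4.5]
tool_rot: [3.141, -0.001, 1.573]
force: [-0.2, -0.2, 0.2]
width: 32.2
gripper_force: 0.0
```

```bash
python3 -c "
from h import *
snap('w2')"
```

```text
t 4.65 pos [424.8 388.2   4.5] yaw [ 1.7994e+02 -5.0000e-02  9.0120e+01]
```

View pics/w2.png

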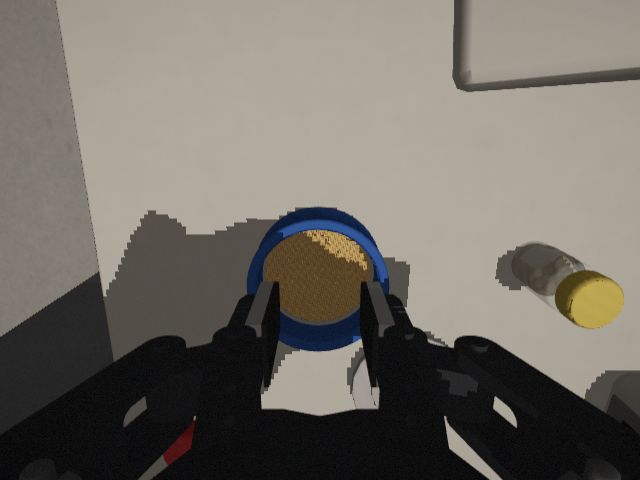

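Run:
```python
from h import *
c=pickle.load(open("pics/w2.pkl","rb"))
print("rim",plane(c,(319,281),36), plane(c,(248,281),36),plane(c,(390,281),36))
print("tcp px",proj(c,[424.8,388.2,4.5]),"grasp",proj(c,[424.8,388.2,30]))
T=ctrl.calibration("top"); i=ctrl.get_image("top")[:,:,::-1]
cv2.imwrite("pics/t2.png",cv2.resize(i[170:370,180:440],None,fx=3,fy=3))
s=ctrl.read_state();print(s["width"],s["gripper_force"],s["force"])
```

```text
rim [423.8 393.7  36. ] [394.2 393.7  36. ] [453.5 393.7  36. ]
tcp px [321.03724194 266.75742587] grasp [321.27022405 287.42142121]
16.25299134071622 0.0 [-0.21305556 -0.58068271  0.71264799]
```

View pics/t2.png

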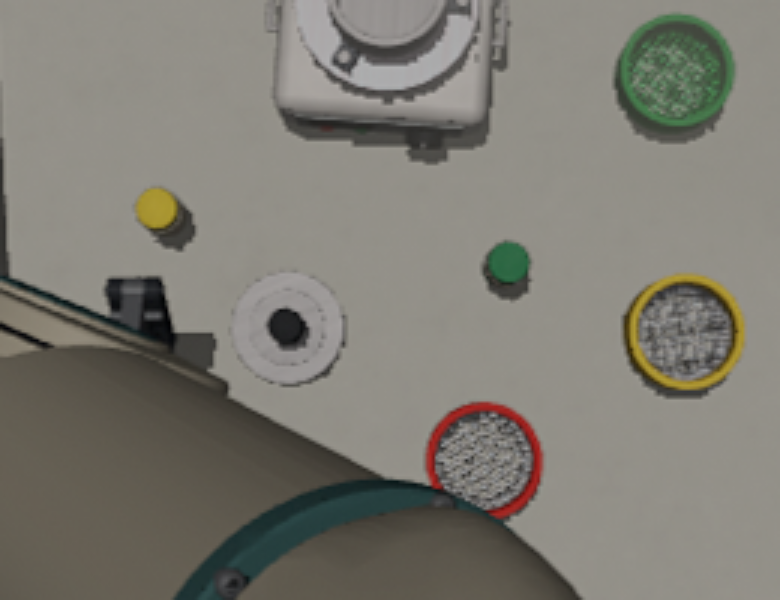

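Run:
```python
from h import *
c=snap('w3'); s=ctrl.read_state(); print(s["width"],s["gripper_force"])
i=cv2.imread("pics/w3.png")
for z in (4.5,17,30,40,50,60):
    u=proj(c,[424.8,388.2,z]); print(z,u)
    cv2.circle(i,tuple(u.round().astype(int)),1,(0,0,255),-1)
cv2.imwrite("pics/w3_o.png",cv2.resize(i[190:440,190:450],None,fx=2.3,fy=2.3))
```

```text
t 4.75 pos [424.6 388.1   4.2] yaw [ 1.7996e+02 -3.0000e-02  9.0120e+01]
8.818269254208657 0.0
4.5 [321.33702187 266.66966916]
17 [321.45521903 276.11643974]
30 [321.59604421 287.37172769]
40 [321.71946084 297.23565814]
50 [321.85879034 308.37140626]
60 [322.01732241 321.04189734]
```

View pics/w3_o.png

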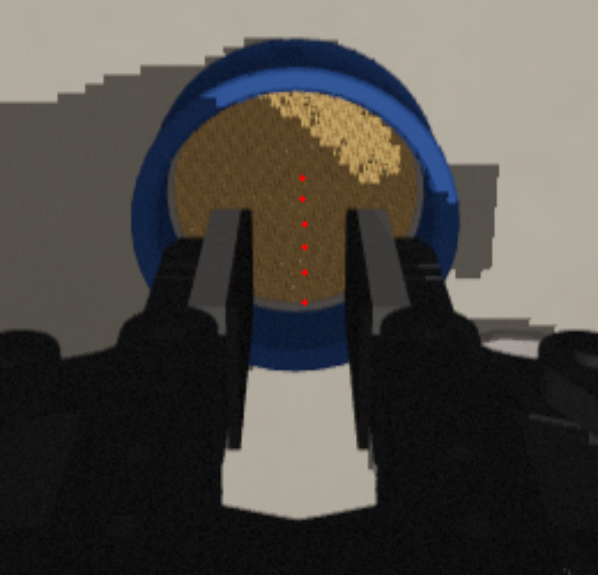

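Run:
```python
from h import *
c=snap('s3',"side"); s=ctrl.read_state(); print(s["width"],s["gripper_force"],s["qpos"].round(3))
i=cv2.imread("pics/s3.png"); x,y,k=190,240,4
j=cv2.resize(i[y:y+145,x:x+180],None,fx=k,fy=k,interpolation=cv2.INTER_CUBIC)
for z in range(0,91,15):
    u=(proj(c,[424.6,388.1,z])-[x,y])*k; print(z,u.round())
    cv2.circle(j,tuple(u.round().astype(int)),2,(0,0,255),-1)
circ(j,c,[424.5,389.5,36],30,k,np.array([x,y]))
cv2.imwrite("pics/s3_o.png",j)
```

```text
t 4.8 pos [424.5 388.    4.1] yaw [ 1.7997e+02 -2.0000e-02  9.0120e+01]
1.0660535256951513 0.0 [-0.604  0.803 -0.292  1.864  0.419  0.535 -1.174]
0 [353. 501.]
15 [352. 462.]
30 [351. 423.]
45 [349. 382.]
60 [348. 341.]
75 [347. 299.]
90 [346. 256.]
```

View pics/s3_o.png

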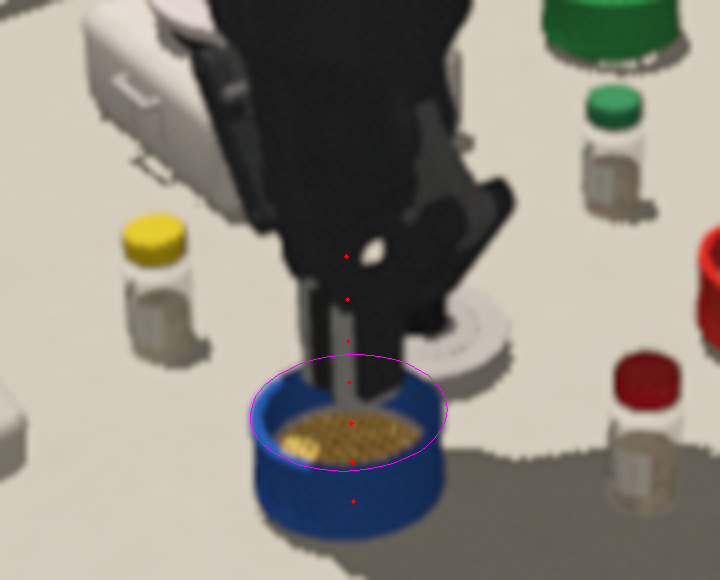

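The pads stand well above where the reported TCP suggests, with tips about 37 mm higher, so they closed over the sieve without touching it. I'll raise, open and go deeper.

Emit:
carry_out:
  deltas: [0,0,0,0,0,-0.015,1,0,0,0,0,0,-0.01,1,0,0,0,0.0025,0,0,-1,0,0,0,0,0,0,-1,0,0,0,0,0,0,-1,0,0,0,0,0,0,-1,0,0,0,0,0,0,-1,0,0,0,0,0,0.012,-1,0,0,0,0,0,0.012,-1,0,0,0,0,0,0.01,-1,0,0,0,0,0,0.01,-1]

```text
clock: 6.22
eef_pos: [424.1, 390.2, -16.3]
tool_rot: [-3.141, 0.0, 1.573]
force: [0.1, -0.9, -0.4]
width: 85.5
gripper_force: 0.0
```

Emit:
carry_out:
  deltas: [0,0,0,0,0,0.006,-1,0,0,0,0,0,0.006,-1,0,0,0,0,0,0,-1,0,0,0,0,0,0,1,0,0,0,0,0,0,1,0,0,0,0,0,0,1,0,0,0,0,0,0,1]

```text
clock: 7.1
eef_pos: [424.6, 390.6, -26.3]
tool_rot: [3.141, -0.0, 1.573]
force: [-1.4, -1.5, 5.1]
width: 58.8
gripper_force: 64.1
```

Emit:
carry_out:
  deltas: [0,0,0,0,0,-0.032,1,0,0,0,0,0,-0.032,1,0,0,0,0,0,-0.032,1,0,0,0,0,0,-0.032,1,0,0,0,-0.031,0.035,0,1,0,0,0,-0.031,0.035,0,1,0,0,0,-0.031,0.035,0,1,0,0,0,-0.031,0.035,0,1,0,0,0,-0.031,0.035,0,1,0,0,0,-0.031,0.034,0,1,0,0,0,0,0,0,1,0,0,0,0,0,0,1]

```text
clock: 8.6
eef_pos: [633.0, 205.3, 100.6]
tool_rot: [-3.141, -0.001, 1.573]
force: [-0.1, 0.5, -1.0]
width: 58.6
gripper_force: 64.8
```

Run:
```python
from h import *
c=snap('w4'); print(ctrl.read_state()["width"])
print(proj(c,[633,273.5,96]))
i=cv2.imread("pics/w4.png"); x,y=190,20
j=cv2.resize(i[y:y+380,x:x+300],None,fx=1.57,fy=1.57,interpolation=cv2.INTER_CUBIC)
circ(j,c,[633,273.5,96],30,1.57,np.array([x,y]));circ(j,c,[633,273.5,96],25.5,1.57,np.array([x,y]))
p=ctrl.read_state()["eef_pos"]
circ(j,c,[p[0],p[1],p[2]+62],30,1.57,np.array([x,y]),(0,255,0)); print(proj(c,[p[0],p[1],p[2]+62]))
cv2.imwrite("pics/w4_o.png",j)
```

```text
t 8.6 pos [633.  205.3 100.6] yaw [-1.7995e+02 -4.0000e-02  9.0130e+01]
58.28622936125748
[321.09639417 124.85682732]
[320.02686932 327.90600919]
```

View pics/w4_o.png

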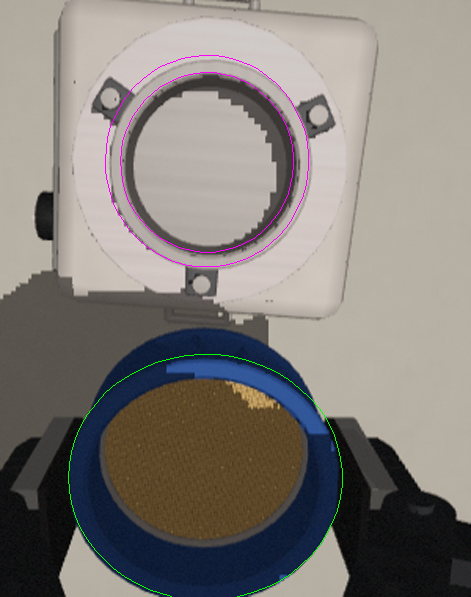

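w4 shows the pan rim centred at about (322,123) and the held sieve centred on the TCP, so the pan is at about (633.5, 273.5).

Emit:
carry_out:
  deltas: [0,0,0,0.034,0,0,1,0,0,0,0.0343,0.0005,0,1,0,0,0,0,0,0,1,0,0,0,0,0,0,1,0,0,0,0,0,0.01,1,0,0,0,0,0,0.01,1,0,0,0,0,0,0.01,1,0,0,0,0,0,0.004,1,0,0,0,0,0,0,1]

```text
clock: 9.78
eef_pos: [633.9, 273.0, 66.2]
tool_rot: [-3.141, 0.0, 1.573]
force: [0.2, 0.7, -0.9]
width: 58.5
gripper_force: 64.8
```

Emit:
carry_out:
  deltas: [0,0,0,0,0,0.003,1,0,0,0,0,0,0.002,1,0,0,0,0,0,0.001,1,0,0,0,0,0,0,1]

```text
clock: 10.28
eef_pos: [634.1, 273.1, 60.8]
tool_rot: [3.142, -0.0, 1.573]
force: [-0.3, 0.4, -1.3]
width: 58.7
gripper_force: 64.8
```

Emit:
carry_out:
  deltas: [0,0,0,0,0,0.001,1,0,0,0,0,0,0.001,1,0,0,0,0,0,0,1]

```text
clock: 10.65
eef_pos: [634.3, 273.2, 59.8]
tool_rot: [3.141, 0.0, 1.573]
force: [-1.8, -0.7, 5.4]
width: 58.3
gripper_force: 65.4
```

Emit:
carry_out:
  deltas: [0,0,0,0,0,0,-1,0,0,0,0,0,0,-1,0,0,0,0,0,0,-1,0,0,0,0,0,0,-1,0,0,0,0,0,-0.02,-1,0,0,0,0,0,-0.04,-1,0,0,0,-0.0385,-0.0418,0,-1,0,0,0,-0.0385,-0.0418,0,-1,0,0,0,-0.0385,-0.0418,0,-1,0,0,0,-0.0385,-0.0418,0,-1,0,0,0,0,0,0,-1,0,0,0,0,0,0,-1]

```text
clock: 12.15
eef_pos: [469.0, 119.6, 120.1]
tool_rot: [3.138, -0.001, 1.573]
force: [0.1, 1.2, 0.1]
width: 85.4
gripper_force: 0.0
```

```bash
cat >> h.py <<'E'
def ringfit(n,hue,X0,cam="wrist",z=36):
    """centre of a coloured rim ring (r 25.5..30) at height z, by matching a ring template"""
    from scipy.optimize import minimize
    c=snap(n,cam); i=cv2.imread(f"pics/{n}.png").astype(float); h=cv2.cvtColor(i.astype(np.uint8),cv2.COLOR_BGR2HSV)
    dh=np.abs((h[...,0].astype(int)-hue+90)%180-90); m=((dh<10)&(h[...,1]>110)).astype(np.float32)
    a=np.linspace(0,2*np.pi,72,endpoint=False)
    def smp(X,r):
        p=np.array([proj(c,[X[0]+r*np.cos(t),X[1]+r*np.sin(t),z]) for t in a],np.float32)
        return cv2.remap(m,p[:,0].copy(),p[:,1].copy(),cv2.INTER_LINEAR).mean()
    f=lambda X:-sum(smp(X,r) for r in (26.5,28,29.3))+2*smp(X,31.5)
    best=min(((f((x,y)),x,y) for x in np.arange(X0[0]-8,X0[0]+8.1,1) for y in np.arange(X0[1]-8,X0[1]+8.1,1)))
    r=minimize(f,best[1:],method="Nelder-Mead"); print(n,"ring",r.x.round(1),round(r.fun,2)); return r.x
E
python3 - <<'E'
from h import *
ringfit("w5",25,(467.5,119)); ringfit("t5",25,(467.5,119),"top"); ringfit("t5b",0,(402.5,223),"top");ringfit("w5b",110,(634,273),"wrist",122)
ringfit("t5c",110,(634,273),"top",122)
E
```

```text
t 12.15 pos [469.  119.6 120.1] yaw [ 1.7979e+02 -7.0000e-02  9.0110e+01]
w5 ring [466.7 119.6] -2.8
t 12.2 pos [469.3 120.1 119.9] yaw [ 1.798e+02 -9.000e-02  9.015e+01]
t5 ring [468.9 120.7] -1.95
t 12.25 pos [469.1 120.2 119.6] yaw [ 1.7984e+02 -9.0000e-02  9.0170e+01]
t5b ring [403.5 223.8] -2.8
t 12.3 pos [468.7 120.2 119.2] yaw [ 1.7989e+02 -7.0000e-02  9.0180e+01]
w5b ring [626. 265.] 0.0
t 12.35 pos [468.4 120.  119. ] yaw [ 1.7993e+02 -6.0000e-02  9.0180e+01]
t5c ring [635.7 273.3] -2.04
```

Emit:
carry_out:
  deltas: [0,0,0,0,-0.001,0.04,-1,0,0,0,0,0,0.04,-1,0,0,0,0,0,0.038,-1,0,0,0,0,0,0.01,-1,0,0,0,0,0,0.01,-1,0,0,0,0,0,0.006,-1,0,0,0,0,0,0,-1,0,0,0,0,0,0,1,0,0,0,0,0,0,1,0,0,0,0,0,0,1,0,0,0,0,0,0,1]

```text
clock: 13.78
eef_pos: [466.9, 118.9, -24.0]
tool_rot: [3.14, -0.0, 1.573]
force: [-1.4, 0.5, 10.0]
width: 58.2
gripper_force: 62.7
```

Emit:
carry_out:
  deltas: [0,0,0,0,0,-0.036,1,0,0,0,0,0,-0.036,1,0,0,0,0,0,-0.036,1,0,0,0,0,0,-0.036,1,0,0,0,0.0385,0.0418,0,1,0,0,0,0.0385,0.0418,0,1,0,0,0,0.0385,0.0418,0,1,0,0,0,0.0385,0.0418,0,1,0,0,0,0,0,0,1,0,0,0,0,0,0,1,0,0,0,0,0,0,1]

```text
clock: 15.15
eef_pos: [632.3, 271.4, 118.8]
tool_rot: [-3.141, 0.002, 1.572]
force: [-0.5, -0.1, -1.3]
width: 58.1
gripper_force: 65.4
```

Run:
```python
from h import *
import time
p=ctrl.read_state()["eef_pos"]
print(ringfit("w6",25,p[:2],"wrist",p[2]+60)-p[:2], ctrl.read_state()["eef_pos"])
```

```text
t 15.15 pos [632.3 271.4 118.8] yaw [-1.7995e+02  9.0000e-02  9.0080e+01]
w6 ring [631.7 271.1] -2.52
[-0.65574901 -0.35258373] [632.52655402 271.62253813 118.98327297]
```

Emit:
carry_out:
  deltas: [0,0,0,0.0014,0.0018,0.01,1,0,0,0,0,0,0.01,1,0,0,0,0,0,0.004,1,0,0,0,0,0,0.002,1,0,0,0,0,0,0.002,1,0,0,0,0,0,0.001,1,0,0,0,0,0,0,1]

```text
clock: 16.08
eef_pos: [635.0, 274.6, 89.8]
tool_rot: [3.141, -0.0, 1.573]
force: [0.6, 0.1, -0.9]
width: 57.9
gripper_force: 65.4
```

Emit:
carry_out:
  deltas: [0,0,0,-0.001,-0.0005,0,1,0,0,0,0,0,0.001,1,0,0,0,0,0,0.001,1,0,0,0,0,0,0,1]

```text
clock: 16.58
eef_pos: [634.5, 273.5, 88.2]
tool_rot: [3.141, 0.0, 1.573]
force: [-0.6, -1.5, 3.3]
width: 58.3
gripper_force: 65.7
```

Emit:
carry_out:
  deltas: [0,0,0,0,0,0,-1,0,0,0,0,0,0,-1,0,0,0,0,0,0,-1,0,0,0,0,0,0,-1,0,0,0,0,0,-0.02,-1,0,0,0,0,0,-0.04,-1,0,0,0,-0.01,-0.0466,0,-1,0,0,0,-0.01,-0.0466,0,-1,0,0,0,-0.01,-0.0466,0,-1,0,0,0,-0.01,-0.0466,0,-1,0,0,0,-0.01,-0.0466,0,-1,0,0,0,0,0,0,-1]

```text
clock: 18.08
eef_pos: [398.5, 222.1, 149.0]
tool_rot: [-3.141, 0.002, 1.576]
force: [0.7, 0.6, 1.0]
width: 85.5
gripper_force: 0.0
```

Run:
```python
from h import *
ringfit("w7",0,(401.5,223)); ringfit("t7",25,(634,273),"top",148); ringfit("s7",25,(634,273),"side",148)
print(ctrl.read_state()["eef_pos"])
```

```text
t 18.075 pos [398.5 222.1 149. ] yaw [-1.7998e+02  1.1000e-01  9.0300e+01]
w7 ring [400.7 224.5] -2.94
t 18.125 pos [401.3 223.3 149.2] yaw [ 1.7987e+02 -1.0000e-02  9.0210e+01]
t7 ring [635.3 272.8] -2.7
t 18.175 pos [402.7 223.8 149.1] yaw [ 1.7982e+02 -7.0000e-02  9.0150e+01]
s7 ring [634.6 273.1] -1.87
[403.29576321 223.97577129 148.86756096]
```

Emit:
carry_out:
  deltas: [0,0,0,0.0005,-0.0005,0.05,-1,0,0,0,0,0,0.05,-1,0,0,0,0,0,0.05,-1,0,0,0,0,0,0.01,-1,0,0,0,0,0,0.009,-1,0,0,0,0,0,0.004,-1,0,0,0,0,0,0,-1,0,0,0,0,0,0,-1]

```text
clock: 19.23
eef_pos: [401.8, 223.8, -24.4]
tool_rot: [3.14, -0.001, 1.573]
force: [0.2, 0.5, 0.2]
width: 85.4
gripper_force: 0.0
```

Run:
```python
from h import *
ringfit("w8",0,(401.5,223)); print(ctrl.read_state()["eef_pos"])
```

```text
t 19.225 pos [401.8 223.8 -24.4] yaw [ 1.7991e+02 -6.0000e-02  9.0100e+01]
w8 ring [400.8 224.1] -2.52
[401.63308374 223.75246828 -24.52166273]
```

Centred. Next I close, lift and carry red.

Emit:
carry_out:
  deltas: [0,0,0,0,0,0,1,0,0,0,0,0,0,1,0,0,0,0,0,0,1,0,0,0,0,0,0,1]

```text
clock: 19.77
eef_pos: [401.3, 223.6, -24.3]
tool_rot: [3.14, -0.0, 1.573]
force: [-1.8, -0.8, 11.9]
width: 58.7
gripper_force: 61.9
```

Emit:
carry_out:
  deltas: [0,0,0,0,0,-0.042,1,0,0,0,0,0,-0.042,1,0,0,0,0,0,-0.042,1,0,0,0,0,0,-0.042,1,0,0,0,0.01,0.0464,0,1,0,0,0,0.01,0.0464,0,1,0,0,0,0.01,0.0464,0,1,0,0,0,0.01,0.0464,0,1,0,0,0,0.01,0.0464,0,1,0,0,0,0,0,0,1,0,0,0,0,0,0,1,0,0,0,0,0,0,1]

```text
clock: 21.28
eef_pos: [631.5, 274.0, 142.8]
tool_rot: [-3.141, 0.001, 1.574]
force: [-0.2, -0.6, -1.5]
width: 58.7
gripper_force: 65.3
```

Emit:
carry_out:
  deltas: [0,0,0,-0.0008,0.0015,0.008,1,0,0,0,0,0,0.008,1,0,0,0,0,0,0,1,0,0,0,0,0,0,1,0,0,0,0,0,0,1]

```text
clock: 21.9
eef_pos: [634.6, 273.4, 127.0]
tool_rot: [3.141, -0.0, 1.573]
force: [-0.4, -0.1, -0.5]
width: 58.1
gripper_force: 65.3
```

Emit:
carry_out:
  deltas: [0,0,0,0,0,0.004,1,0,0,0,0,0,0.004,1,0,0,0,0,0,0.003,1,0,0,0,0,0,0.001,1,0,0,0,0,0,0.001,1,0,0,0,0,0,0,1,0,0,0,0,0,0,1]

```text
clock: 22.78
eef_pos: [634.5, 273.3, 113.9]
tool_rot: [3.141, -0.0, 1.573]
force: [-0.1, 0.3, 0.3]
width: 58.2
gripper_force: 65.4
```

Emit:
carry_out:
  deltas: [0,0,0,0,0,0.0008,1,0,0,0,0,0,0,1]

```text
clock: 23.02
eef_pos: [634.5, 273.4, 113.8]
tool_rot: [3.141, -0.0, 1.573]
force: [-1.4, 0.4, 5.0]
width: 58.5
gripper_force: 65.9
```

Emit:
carry_out:
  deltas: [0,0,0,0,0,0,-1,0,0,0,0,0,0,-1,0,0,0,0,0,0,-1,0,0,0,0,0,0,-1,0,0,0,0,0,-0.02,-1,0,0,0,0,0,-0.04,-1,0,0,0,0.013,-0.041,0,-1,0,0,0,0.013,-0.041,0,-1,0,0,0,0.013,-0.041,0,-1,0,0,0,0.013,-0.041,0,-1]

```text
clock: 24.28
eef_pos: [469.5, 325.9, 174.6]
tool_rot: [3.14, -0.001, 1.573]
force: [0.1, 0.1, 0.0]
width: 85.5
gripper_force: 0.0
```

Emit:
carry_out:
  deltas: [0,0,0,0,0,0.05,-1,0,0,0,0,0,0.05,-1,0,0,0,0,0,0.03,-1,0,0,0,0,0,0,-1,0,0,0,0,0,0,-1,0,0,0,0,0,0,-1]

```text
clock: 25.02
eef_pos: [471.5, 325.9, 44.9]
tool_rot: [3.139, -0.002, 1.573]
force: [0.4, -0.8, -0.3]
width: 85.5
gripper_force: 0.0
```

Run:
```python
from h import *
c=snap("w9"); ringfit("t9",0,(634,273),"top",174); ringfit("s9",0,(634,273),"side",174)
i=cv2.imread("pics/w9.png"); x,y,s=200,150,3
j=cv2.resize(i[y:y+195,x:x+240],None,fx=s,fy=s,interpolation=cv2.INTER_CUBIC); o=np.array([x,y])
circ(j,c,[470.5,325,38],9.5,s,o); circ(j,c,[470.5,325,15],30,s,o)
cv2.imwrite("pics/w9_o.png",j)
```

```text
t 25.025 pos [471.5 325.9  44.9] yaw [ 1.7984e+02 -1.2000e-01  9.0110e+01]
t 25.075 pos [471.3 325.6  44.6] yaw [ 1.7986e+02 -1.0000e-01  9.0110e+01]
t9 ring [635.7 272.9] -2.77
t 25.125 pos [471.2 325.4  44.3] yaw [ 1.7988e+02 -7.0000e-02  9.0110e+01]
s9 ring [637.9 272. ] -1.17
```

View pics/w9_o.png

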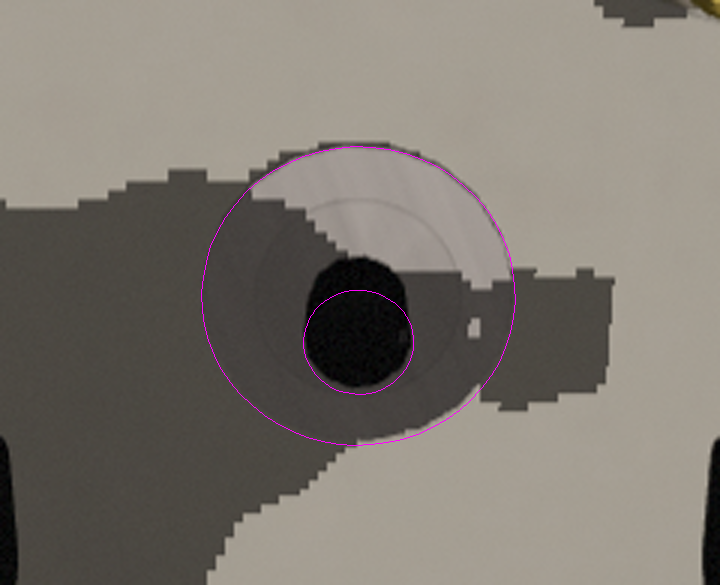

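Emit:
carry_out:
  deltas: [0,0,0,0,0,0.025,-1,0,0,0,0,0,0.025,-1,0,0,0,0,0,0.009,-1,0,0,0,0,0,0,-1,0,0,0,0,0,0,1,0,0,0,0,0,0,1,0,0,0,0,0,0,1,0,0,0,0,0,0,1,0,0,0,0,0,0,1,0,0,0,0,0,0,1]

```text
clock: 26.42
eef_pos: [470.7, 325.1, -15.6]
tool_rot: [3.141, -0.0, 1.573]
force: [0.1, -0.1, 6.1]
width: 16.1
gripper_force: 58.5
```

Emit:
carry_out:
  deltas: [0,0,0,0,0,-0.049,1,0,0,0,0,0,-0.049,1,0,0,0,0,0,-0.049,1,0,0,0,0,0,-0.049,1,0,0,0,-0.013,0.041,0,1,0,0,0,-0.013,0.041,0,1,0,0,0,-0.013,0.041,0,1,0,0,0,-0.013,0.041,0,1,0,0,0,0,0,0,1,0,0,0,0,0,0,1,0,0,0,0,0,0,1]

```text
clock: 27.8
eef_pos: [633.0, 274.3, 179.9]
tool_rot: [-3.141, -0.0, 1.575]
force: [-0.1, -0.1, -1.0]
width: 16.0
gripper_force: 58.9
```

Emit:
carry_out:
  deltas: [0,0,0,0,0,0,1,0,0,0,0,0,0,1,0,0,0,0,0,0,1]

```text
clock: 28.18
eef_pos: [634.3, 273.4, 180.1]
tool_rot: [3.141, 0.0, 1.573]
force: [0.9, -0.7, -0.4]
width: 16.4
gripper_force: 58.9
```

Run:
```python
from h import *
c=snap("w10"); p=ctrl.read_state()["eef_pos"]
i=cv2.imread("pics/w10.png"); x,y,s=170,150,2.5
j=cv2.resize(i[y:y+230,x:x+300],None,fx=s,fy=s,interpolation=cv2.INTER_CUBIC); o=np.array([x,y])
circ(j,c,[p[0],p[1],p[2]+30.6],30,s,o)
cv2.imwrite("pics/w10_o.png",j)
```

```text
t 28.175 pos [634.3 273.4 180.1] yaw [179.99   0.    90.14]
```

View pics/w10_o.png

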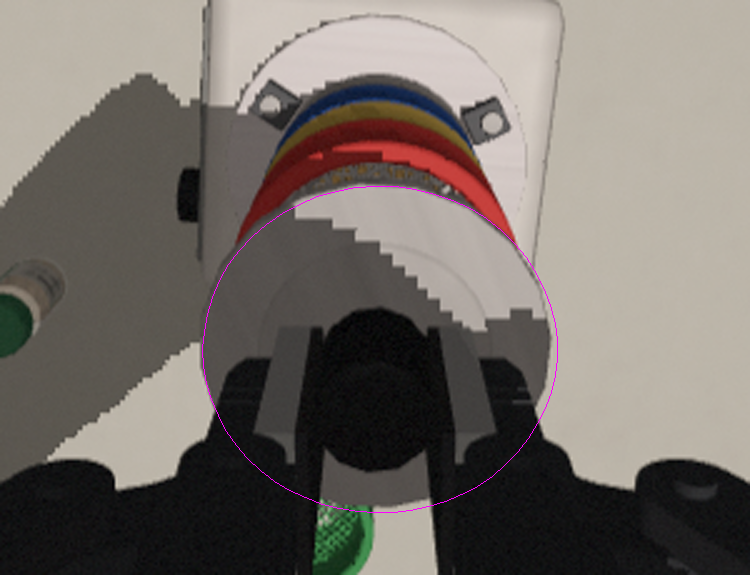

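w10: the cover is held level and centred about (376,346) in the crop, and the nested blue, yellow and red stack is straight beneath it. Lowering now.

Emit:
carry_out:
  deltas: [0,0,0,0,0.0005,0.01,1,0,0,0,0,0,0.01,1,0,0,0,0,0,0.004,1,0,0,0,0,0,0.004,1,0,0,0,0,0,0.002,1,0,0,0,0,0,0.0005,1,0,0,0,0,0,0,1,0,0,0,0,0,0,1]

```text
clock: 29.22
eef_pos: [635.0, 273.3, 149.7]
tool_rot: [3.141, -0.0, 1.573]
force: [-0.4, 0.1, -0.9]
width: 16.5
gripper_force: 58.9
```

Emit:
carry_out:
  deltas: [0,0,0,0,0,0.0008,1,0,0,0,0,0,0.0008,1,0,0,0,0,0,0,1,0,0,0,0,0,0,1]

```text
clock: 29.72
eef_pos: [635.0, 273.4, 148.4]
tool_rot: [3.141, -0.0, 1.573]
force: [-0.3, -1.0, 5.2]
width: 16.1
gripper_force: 59.5
```

Emit:
carry_out:
  deltas: [0,0,0,0,0,0,-1,0,0,0,0,0,0,-1,0,0,0,0,0,0,-1,0,0,0,0,0,0,-1,0,0,0,0,0,0,-1,0,0,0,0,0,-0.02,-1,0,0,0,0,0,-0.04,-1,0,0,0,-0.02,-0.05,-0.01,-1,0,0,0,-0.02,-0.05,0,-1,0,0,0,-0.02,-0.05,0,-1,0,0,0,0,0,0,-1,0,0,0,0,0,0,-1]

```text
clock: 31.22
eef_pos: [486.5, 213.5, 219.5]
tool_rot: [3.138, -0.001, 1.573]
force: [0.3, 0.7, -0.0]
width: 85.4
gripper_force: 0.0
```

Run:
```python
from h import *
c=snap("s11","side")
i=cv2.imread("pics/s11.png"); x,y,s=190,170,2.8
j=cv2.resize(i[y:y+205,x:x+270],None,fx=s,fy=s,interpolation=cv2.INTER_CUBIC); o=np.array([x,y])
circ(j,c,[634.5,273.3,179],30,s,o); cv2.imwrite("pics/s11_o.png",j)
```

```text
t 31.225 pos [486.5 213.5 219.5] yaw [ 1.798e+02 -7.000e-02  9.011e+01]
```

View pics/s11_o.png

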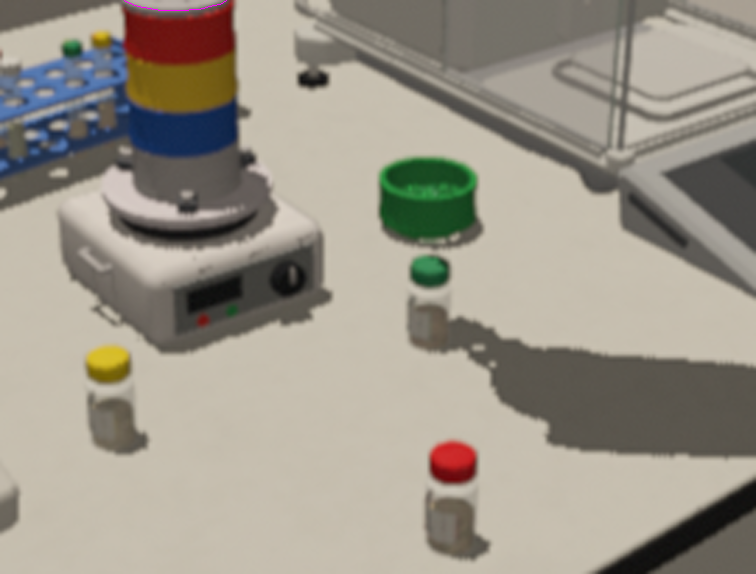

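The stack stands tight and level (blue, yellow, red at crop x≈180), and the cover edge sits at the predicted height. The vials are standing where they were and the gripper is clear.

```bash
python3 -c "
from cell import ctrl
print(ctrl.finish_job())"
```

```text
the job is handed in; nothing more can be done
None
```

The job is handed in at about 31 s of the 96 s: the fine, medium and coarse sieves and the cover are nested on the receiver pan, and each stopped within 0.2 mm of its calculated seated height. Nothing is held and the vials are still standing; the first grasp closed above the blue sieve without touching it and was redone lower.

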